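# Swap a cup head onto the bench mixer and hold it home

### The job

Pull the blue cup head straight up out of its grey storage dock, against the dock's spring catches, turn it until the four splines of its stem line up with the cross-shaped drive socket on top of the white bench mixer, and slide it down until it is fully home on the socket's rim. The socket's ejector spring pushes it back up, so keep pressing: finish while still gripping the head and holding it fully home, and do not let go. Leave the jars, the dropper bottle, the dish and the tinted cup around the work where they stand.

Things in the scene. Friction and masses are not known exactly. Their poses are not given: they have to be found in the camera images.
- head_grip (a point): centre of the cup head's grip: a blue block 36 x 36 mm across, 52 mm tall, with a black rubber cup (33 mm wide, 8 mm high) on top and a steel stem below. z points up to the cup; x and y are square to the four flat faces. This point is 26 mm above the block's underside. At the start the head stands upright in the dock, the block's underside resting on the dock's top
- stem_tip (a point): lower end of the head's steel stem, on its axis, 56 mm below head_grip; same axes. The stem reaches 30 mm below the block. Four rounded splines stand out from it along +x, -x, +y and -y (at the middles of the block's faces), each 7 mm wide, 27 mm across in all, with rounded lower ends and a ring groove half-way up. Any of the four quarter turns fits
- dock_mouth (a point): centre of the top of the storage dock: a grey block 56 x 56 mm, 36 mm high, on a black foot plate 92 x 76 mm, fixed to the worktop; z up. Its cross-shaped hole runs along its x and y. Two sprung balls at its +x and -x sides sit in the stem's groove: pulling the head out takes about 5 to 15 N straight up over the first 5 mm; it is clear after 30 mm
- dock: the storage dock; origin at the middle of its underside on the worktop, z up, 36 mm below dock_mouth
- hub: drive hub of the bench mixer: a cylinder, dark sides and bright metal top, 49 mm wide, 34 mm high, on the mixer's white housing (130 x 112 mm, 62 mm high, fixed to the worktop). Origin on its axis at its underside, 34 mm below socket_mouth. It starts turned so that its slots are out of line with the splines of the docked head, by a different angle each time, and turns about z only against a stiff drag of 0.12 N m
- socket_mouth (a point): centre of the drive socket's mouth in the hub's flat top, 96 mm above the worktop; z up, turns with the hub. The socket is a cross-shaped hole: two slots 9 mm wide, 29 mm long, along this point's x and y (1 mm play round the stem). Fully home, the block's underside rests on the hub's rim, stem_tip is 30 mm below this point and head_grip 26 mm above it
- ejector (a joint): travel, in m, of the brass sprung ejector inside the socket: 0 is up; the stem tip meets it 22 mm below the mouth and pushes it down against 4 to 8 N; about 0.008 when the head is fully home
- red_jar_mid (a point): half-way up a white screw-top jar with a red band, 66 mm wide, 125 mm high; bystander
- orange_jar_mid (a point): half-way up a white screw-top jar with an orange band, 68 mm wide, 137 mm high; bystander
- dropper_mid (a point): half-way up a small white dropper bottle, 27 mm wide, 85 mm high; bystander
- dish_mid (a point): half-way up a clear sample dish, 48 mm wide, 17 mm high; bystander
- tint_cup_mid (a point): half-way up a yellow-green tinted cup, 75 mm wide, 116 mm high; bystander
- head: the whole cup head, a loose part of about 85 to 170 g; origin at stem_tip, z up
Not all that is in view belongs to the job. What is meant by the head is not brown, and is the smaller of those in its own colour.

How it is judged:
On the way, in this order (a step that is already met when the one before it is completed fails the run):
1. the head is pulled out of the dock, past the catches (z of stem_tip in the frame of dock_mouth above 0.003 m), for 0.1 s.
2. the splines are meshed: the stem is at least 12 mm down the drive socket (horizontal distance between stem_tip and socket_mouth below 0.004 m and z of stem_tip in the frame of socket_mouth below -0.012 m), for 0.1 s.
At the end, for the whole second after the job is handed in: The head's stem is in the drive socket, splines meshed (within 0.2 rad, 3 mm of the axis, tilt under 0.08 rad), within 2 mm of fully home with the ejector pushed down at least 6 mm, at rest, and the fingers still hold it (more than 2 N) (z of stem_tip in the frame of socket_mouth below -0.028 m and horizontal distance between stem_tip and socket_mouth below 0.003 m and angle between head_grip's own z axis and vertical below 0.08 rad and (angle between the x axis of head_grip and the x axis of socket_mouth, either way round below 0.2 rad or angle between the x axis of head_grip and the y axis of socket_mouth, either way round below 0.2 rad) and value of joint ejector above 0.006 m and contact force between the fingers and head above 2 N and linear speed of head below 0.01 m/s); the arm keeps its last pose, push and grip.
It fails at once if the red jar is moved more than 3 cm (distance of red_jar_mid from where it was at the start of the episode above 0.03 m).
It fails at once if the dropper is moved more than 3 cm (distance of dropper_mid from where it was at the start of the episode above 0.03 m).
It fails at once if the dish is moved more than 3 cm (distance of dish_mid from where it was at the start of the episode above 0.03 m).
It fails at once if the tint cup is moved more than 3 cm (distance of tint_cup_mid from where it was at the start of the episode above 0.03 m).
It fails at once if the orange jar is moved more than 3 cm (distance of orange_jar_mid from where it was at the start of the episode above 0.03 m).
It also fails if it takes over 48 s, if anything falls off the work surface, if the arm or the gripper's body presses on something with over 40 N, if the wrist force passes 120 N, or if a joint passes its speed limit or range.

### The arm

A 6-joint arm with a two-finger parallel gripper is mounted at the origin on a cart in front of the work surface, level with it; the furniture and walls round the work are solid. World frame = base frame: x ahead of the robot, y to its left, z up, the work surface at z = 0. Lengths are in m, angles in rad, forces in N, time in s.
With the tool pointing down it reaches from about 0.2 to 0.875 m from the base axis. Payload 3.4 kg.
Tool frame: the origin (TCP) lies at the very end of the fingers, on their centre line; the grasp point (between the pads) lies r.grip_point_offset behind it (r.grip_point_offset is the distance from the TCP to the grasp point, in m); z points along the fingers, y is the line along which they close (so a half turn about z gives the same grasp; the last joint's range is limited). The gripper opens to 94 mm and grips with 3 to 60 N. Pads are 16 mm wide; open, the fingers measure 119 mm over their backs; the gripper's body (75 mm by 177 mm) begins 78 mm behind the grasp point.
Start: joints at [1.199, 0.276, 1.505, -0, 1.361, -0.121], TCP at [0.143, 0.557, 0.17] pointing down, gripper open.
Joint ranges: [-2.89, 2.89], [-0.75, 2.08], [0.22, 2.7], [-1.18, 4.32], [0.11, 2.71], [-2.7, 2.7]. Speed limits (rad/s): [2.57, 2.57, 3.14, 3.14, 3.14, 3.14].

### API

Orientations are given as a unit quaternion [x, y, z, w].
In Python, from bench import read_state, viewer, job, r gives the robot as it stands.
- The arm moves only by the tool carry_out, never from a script. Its argument "steps" is one flat list of numbers, 7 for each row, row after row: the shift along the tool's x, y, z in cm, then the turn, a rotation vector about the tool's x, y, z in degrees, then the closure in counts, from 0 (fully open) to 255 (shut). A call has 1 to 12 rows; each row shifts and turns the commanded pose from where the row before left it, along the tool's axes as they then stand; what a row does not reach is not made up. A row lasts 1/8 s, in which the tool goes at most 62.5 mm and 10.7 degrees, less where a joint would pass 70% of its speed; a pose out of reach is approached as far as the arm can. A call with a gripper value outside its range is refused whole. The fingers move at their own pace and stop on an object; "squeeze" is the grip in N (left out, the last holds). Time passes only in rows, so rows that do not move let the fingers close. It gives the time, the measured TCP pose, the force, the opening and the grip force at its end, in the units of the state.
- read_state(): the state, without advancing time (a new reading comes with each control period).
- viewer.read_camera(name): name is "side" or "top" or "wrist"; returns the picture (400x640x3 uint8, blue, green, red); there is no depth.
- viewer.calibration(name): a dict with "fx", "fy", "cx", "cy" (pixels), "R" (3x3) and "t" (3): a world point X has camera coordinates R X + t. Camera axes: x right, y down, z forward; pixel columns grow to the right and rows downward; lengths in m; the calibration is good to about 2 mm. The wrist camera is an equidistant fisheye: a pixel r from the principal point sees the ray r / f radians off the axis. A picture is of the moment at which its call begins: read the wrist's pose just before it. calibration takes no time and is no camera call; for the wrist camera it gives the pose at the moment of the call.
- job.finish_job(): hands the job in; it is judged then, once.
The state is a dict: "time": time; "joint_pos": joint angles; "joint_velocities": joint speeds; "tau": joint torques, N m; "eef_pos": TCP position; "tcp_rot": TCP orientation; "contact_force": force on the tool from outside, world axes, zero at the start; "ft_torque": the same for the moment, N m; "finger_gap": finger opening in m; "grip_force": force on a finger pad.
Only numpy, scipy, OpenCV 4.12 (cv2) and the standard library are available. Lean on these libraries where they do the work, as an engineer would, in place of code of your own. Each camera call takes 0.05 s, during which the arm holds its last target. There are 200 camera calls.

## Working session

There is one attempt and no reset: what is moved stays moved. The work goes in short steps, Python scripts to look and compute and a tool call to move; the robot and the scene stay as the last step left them, time stands still between calls to the robot, and variables do not carry over. Pictures are saved under pics/ and viewed, at most 10 in all, crops included, and the job is handed in when it is done.

Besides the shell and the picture viewer there is one more tool, called after ">>>" by a JSON object that holds its "name" and its "arguments", one argument or row to a line. carry_out: Moves the arm, as the interface text tells. Its arguments: {"type":"object","properties":{"steps":{"type":"array","items":{"type":"number"}},"squeeze":{"type":"number"}},"required":["steps"]}

```bash
mkdir -p pics; cat > h.py <<'E'
import numpy as np, cv2
from bench import read_state, viewer, job, r
from scipy.spatial.transform import Rotation as Ro
def ray(c,u,v):
    k=viewer.calibration(c);R=np.array(k['R']);t=np.array(k['t'])
    x=(u-k['cx'])/k['fx'];y=(v-k['cy'])/k['fy']
    if c=='wrist':
        th=np.hypot(x,y);s=np.sin(th)/max(th,1e-9);d=np.array([x*s,y*s,np.cos(th)])
    else: d=np.array([x,y,1.])
    return -R.T@t, R.T@d
def atz(c,u,v,z):
    o,d=ray(c,u,v);return o+d*(z-o[2])/d[2]
def tri(c1,p1,c2,p2):
    o,d=ray(c1,*p1);q,e=ray(c2,*p2)
    s=np.linalg.lstsq(np.c_[d,-e],q-o,rcond=None)[0]
    a=o+d*s[0];b=q+e*s[1];return (a+b)/2,np.linalg.norm(a-b)
E
python3 - <<'E'
from h import *
print(read_state(),r.grip_point_offset)
for c in ['side','top']:
    cv2.imwrite(f'pics/{c}0.png',viewer.read_camera(c)); k=viewer.calibration(c);print(c,-np.array(k['R']).T@k['t'],k['fx'])
E
```

```text
{'time': 0.0, 'joint_pos': array([ 1.19896868e+00,  2.76553781e-01,  1.50609506e+00, -1.49107280e-05,
        1.36068363e+00, -1.21032545e-01]), 'joint_velocities': array([-2.40764954e-03,  1.24805933e-03, -7.58208102e-05, -4.34199662e-04,
       -2.83833887e-04, -8.92189601e-04]), 'tau': array([-1.62091994e-03, -4.04584622e+01, -2.37223631e+01,  7.00576860e-02,
        3.44346394e-02, -1.41347346e-04]), 'eef_pos': array([0.14250491, 0.55642761, 0.16914346]), 'tcp_rot': array([ 1.25067576e-01,  9.92147844e-01, -8.45406800e-04, -2.05138773e-04]), 'contact_force': array([ 0.07468887,  0.59144722, -0.33834185]), 'ft_torque': array([-0.05834612, -0.00591544,  0.0175905 ]), 'grip_force': 0.0, 'finger_gap': 0.09385967487337667} 0.0188
side [0.57181731 0.70258618 0.67763333] 473.5646065749896
top [ 0.53993814 -0.01968517  0.99750747] 431.87384116717305
```

View pics/side0.png

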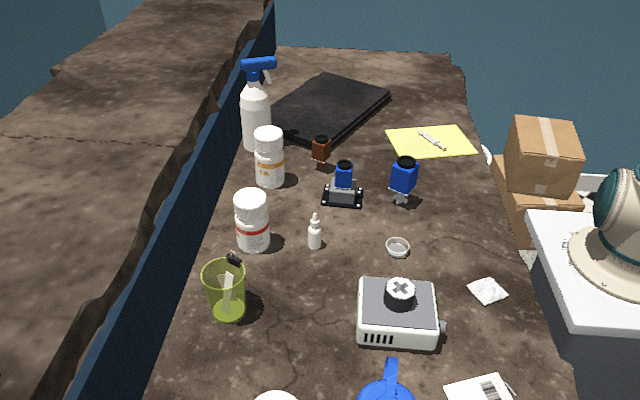

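View pics/top0.png

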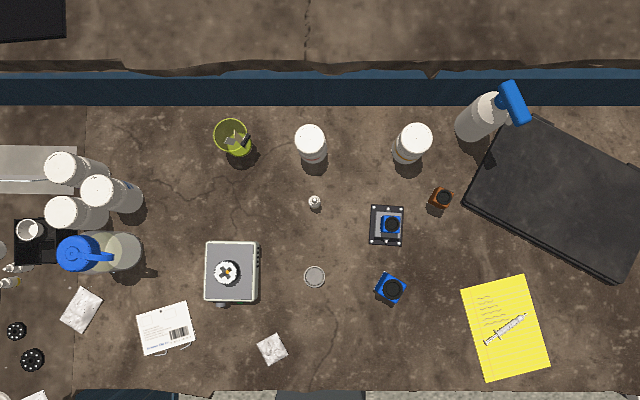

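The side view shows the small blue head in the grey dock at (343,175) and the mixer hub at (400,290). The larger blue decoy is at (404,175). In the top view the docked head is at (390,224) and the hub at (227,272).

```bash
python3 - <<'E'
from h import *
S=cv2.imread('pics/side0.png');T=cv2.imread('pics/top0.png')
def cr(I,u,v):  # 50x37.5 px -> 8x
    return cv2.resize(I[v:v+37,u:u+50],(400,296),interpolation=cv2.INTER_CUBIC)
cv2.imwrite('pics/c1.png',np.vstack([np.hstack([cr(T,365,206),cr(T,202,254)]),np.hstack([cr(S,320,156),cr(S,375,273)])]))
for p in [(390,224)]:print(atz('top',*p,.096))
print(atz('top',227,272,.096),atz('side',400,287,.096),atz('side',344,163,.096))
E
```

```text
[ 0.56806429 -0.15329336  0.096     ]
[0.46754284 0.18422332 0.096     ] [0.46820747 0.18820538 0.096     ] [ 0.56932083 -0.15544293  0.096     ]
```

View pics/c1.png

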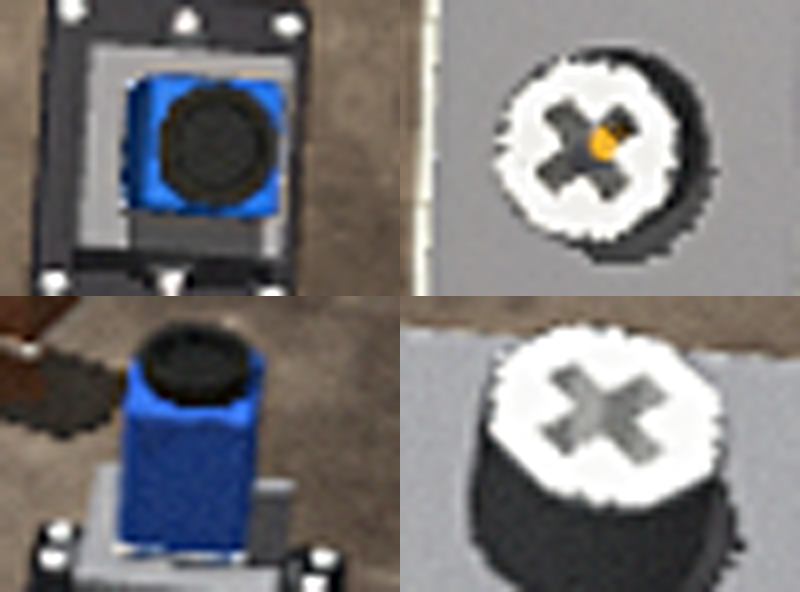

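The crop shows the cup top centre at top-view pixel ≈(391.7,223.6) and the hub mouth at ≈(225,272.2). The slots run about 45° to the image axes, and the dock is turned a few degrees. Next I'll work out the poses for a wrist look over the hub.

```bash
cat >> h.py <<'E'
def tool():
    s=read_state();return np.array(s['eef_pos']),Ro.from_quat(s['tcp_rot']).as_matrix()
def yaw(R): return np.degrees(np.arctan2(R[1,0],R[0,0]))
def go(p,yw=None):
    "shift in tool axes (cm) and turn about tool z (deg)"
    q,R=tool();return np.round(R.T@(np.array(p)-q)*100,2),(None if yw is None else round((-(yw-yaw(R))+180)%360-180,1))
E
python3 - <<'E'
from h import *
T=lambda u,v,U0,V0,du=0,dv=0:(U0+(u-du)/8-.5,V0+(v-dv)/8-.5)
a=atz('top',*T(218,145,365,206),.096);print('cup',a, 'side',atz('side',*T(197,364,320,156,0,296),.096))
h=atz('top',*T(588,150,202,254,400),.096);g=atz('side',*T(606,409,375,273,400,296),.096);print('hub',h,g)
def ang(c,p,q,z):
    d=atz(c,*q,z)-atz(c,*p,z);return np.degrees(np.arctan2(d[1],d[0]))%90,np.linalg.norm(d)
f=lambda u,v:T(u,v,202,254,400);F=lambda u,v:T(u,v,375,273,400,296)
print(ang('top',f(560,110),f(618,190),.096),ang('top',f(550,185),f(625,115),.096))
print(ang('side',F(563,375),F(648,452),.096),ang('side',F(555,445),F(650,383),.096))
f=lambda u,v:T(u,v,365,206)
print('dock',ang('top',f(310,10),f(295,290),.004),ang('top',f(45,0),f(33,290),.004),ang('top',f(70,8),f(288,22),.004))
p,R=tool();k=viewer.calibration('wrist');c=-np.array(k['R']).T@k['t']
print('yaw',yaw(R),R,'cam in tool',R.T@(c-p),'axis',R.T@np.array(k['R'])[2],k['fx'],k['cx'],k['cy'])
print(go([h[0],h[1],.22],None))
E
```

```text
cup [ 0.56885946 -0.15694018  0.096     ] side [ 0.56892456 -0.1516214   0.096     ]
hub [0.4670108  0.18835234 0.096     ] [0.46775959 0.18737729 0.096     ]
(np.float64(37.33825986091671), np.float64(0.025601097445401604)) (np.float64(43.46900134378236), np.float64(0.026131275693883977))
(np.float64(40.244925109954096), np.float64(0.0245290156486804)) (np.float64(42.09677636854997), np.float64(0.026949906114064993))
dock (np.float64(86.22404831656965), np.float64(0.08036471025637881)) (np.float64(87.31660981059974), np.float64(0.08321122973968632)) (np.float64(86.53604048508977), np.float64(0.06275156910546849))
yaw 165.6269377643337 [[-9.68699964e-01  2.48233925e-01 -5.45700078e-04]
 [ 2.48234475e-01  9.68698821e-01 -1.49648078e-03]
 [ 1.57141726e-04 -1.58510245e-03 -9.99998731e-01]] cam in tool [ 0.06727046  0.00046222 -0.21414399] axis [-2.30359970e-01  3.89836986e-04  9.73105406e-01] 309.70691628693146 317.597131342182 201.1715690477358
(array([-40.57, -27.61,  -5.04]), None)
```

>>> {"name": "carry_out", "arguments": {
  "steps": [-5.05,-3.45,0,0,0,0,0,-5.05,-3.45,0,0,0,0,0,-5.05,-3.45,0,0,0,0,0,-5.05,-3.45,0,0,0,0,0,-5.05,-3.45,0,0,0,0,0,-5.05,-3.45,0,0,0,0,0,-5.05,-3.45,0.7,0,0,0,0,-5.05,-3.45,0.7,0,0,0,0,0,0,0.5,0,0,8.7,0,0,0,0,0,0,8.7,0,0,0,0,0,0,8.7,0,0,0,0,0,0,8.7,0],
  "squeeze": 30
}}

```text
time: 1.6
eef_pos: [0.4653, 0.1892, 0.1505]
tcp_rot: [0.418, 0.908, -0.0, -0.0]
contact_force: [0.8, -0.3, 0.6]
finger_gap: 0.094
grip_force: 0.0
```

>>> {"name": "carry_out", "arguments": {
  "steps": [0,0,0,0,0,0,0,0,0,0,0,0,0,0]
}}

```text
time: 1.85
eef_pos: [0.4654, 0.1894, 0.1508]
tcp_rot: [0.415, 0.91, -0.0, -0.0]
contact_force: [0.9, -0.4, -0.7]
finger_gap: 0.0938
grip_force: 0.0
```

```bash
python3 - <<'E'
from h import *
p,R=tool();print(p,yaw(R))
k=viewer.calibration('wrist');I=viewer.read_camera('wrist')
np.savez('w1',**{a:np.array(b) for a,b in k.items()});cv2.imwrite('pics/w1.png',I)
# rectify: top-down orthographic map of plane z=.096, 0.1mm*2 per px, centred on .467,.188
n=400;s=.0001875;X=.467+ (n/2-np.arange(n))*s;Y=.188+(n/2-np.arange(n))*s
YY,XX=np.meshgrid(Y,X);P=np.stack([XX,YY,0*XX+.096],-1)@np.array(k['R']).T+k['t']
th=np.arctan2(np.hypot(P[...,0],P[...,1]),P[...,2]);q=th/np.hypot(P[...,0],P[...,1])
M=cv2.remap(I,(P[...,0]*q*k['fx']+k['cx']).astype('f4'),(P[...,1]*q*k['fy']+k['cy']).astype('f4'),cv2.INTER_CUBIC)
cv2.imwrite('pics/m1.png',M);cv2.imwrite('pics/v1.png',np.hstack([cv2.resize(I[:,120:520],(400,400)),M]))
E
```

```text
[0.46539365 0.18938139 0.15077814] 130.95505231995188
```

View pics/v1.png

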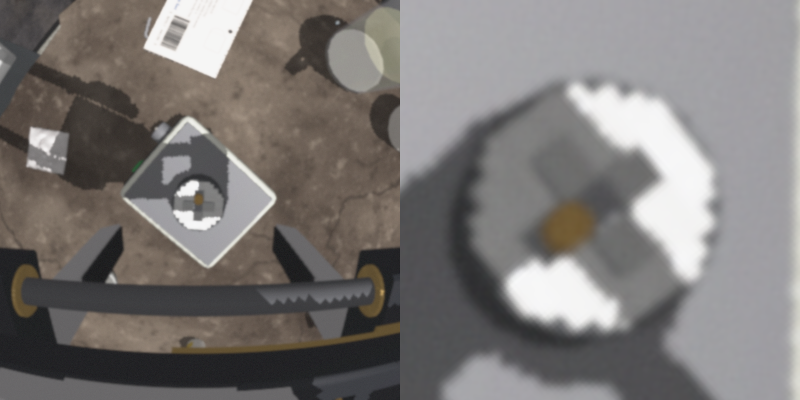

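The wrist view shows the hub under the gripper at (200,200), with the cross partly shadowed. I'll fit the cross outline by gradient in the rectified maps of all three cameras.

```bash
cat > fit.py <<'E'
from h import *
from scipy.optimize import minimize
n=400;s=.0001875
def rect(I,k,z,c,fish,ang=0):
    YY,XX=np.meshgrid(c[1]+(n/2-np.arange(n))*s,c[0]+(n/2-np.arange(n))*s)
    P=np.stack([XX,YY,0*XX+z],-1)@np.array(k['R']).T+np.array(k['t'])
    h=np.hypot(P[...,0],P[...,1]);q=np.arctan2(h,P[...,2])/h if fish else 1/P[...,2]
    return cv2.remap(I,(P[...,0]*q*k['fx']+k['cx']).astype('f4'),(P[...,1]*q*k['fy']+k['cy']).astype('f4'),cv2.INTER_CUBIC)
a,b=.0045,.0145
def dens(v):
    o=[];m=len(v)
    for i in range(m):
        p,q=np.array(v[i]),np.array(v[(i+1)%m]);t=np.linspace(0.1,.9,20)[:,None]
        d=(q-p)/np.linalg.norm(q-p);o.append(np.c_[p+(q-p)*t,np.tile([d[1],-d[0]],(20,1))])
    return np.vstack(o)
cross=dens([(b,-a),(b,a),(a,a),(a,b),(-a,b),(-a,a),(-b,a),(-b,-a),(-a,-a),(-a,-b),(a,-b),(a,-a)])
def fit(M,c,tmpl,signed=False,rng=90,ctr=.004):
    G=cv2.GaussianBlur(cv2.cvtColor(M,cv2.COLOR_BGR2GRAY).astype('f4'),(0,0),4)
    gr,gc=cv2.Sobel(G,cv2.CV_32F,0,1),cv2.Sobel(G,cv2.CV_32F,1,0)
    def f(x):
        C,S=np.cos(x[2]),np.sin(x[2]);Q=np.array([[C,-S],[S,C]])
        p=tmpl[:,:2]@Q.T+x[:2];m=tmpl[:,2:]@Q.T
        r_=(n/2-p[:,0]/s).astype('f4')[:,None];c_=(n/2-p[:,1]/s).astype('f4')[:,None]
        g=lambda A:cv2.remap(A,c_,r_,cv2.INTER_LINEAR).ravel()
        d=-g(gr)*m[:,0]-g(gc)*m[:,1]   # gradient along outward normal
        d=np.maximum(d,0) if signed else np.abs(d)
        return -np.minimum(d,np.percentile(np.hypot(gr,gc),97)).mean()
    best=min((f((x,y,t)),x,y,t) for x in np.arange(-ctr,ctr+1e-4,.001) for y in np.arange(-ctr,ctr+1e-4,.001) for t in np.radians(np.arange(0,rng,3)))
    R=minimize(f,best[1:],method='Nelder-Mead',options=dict(initial_simplex=np.array(best[1:])+np.array([[0,0,0],[.0007,0,0],[0,.0007,0],[0,0,.04]])))
    return np.round(R.x[:2]+c,5),round(np.degrees(R.x[2]),2),round(R.fun,1)
E
python3 - <<'E'
from fit import *
k=dict(np.load('w1.npz'));c=np.array([.467,.188])
print(fit(rect(cv2.imread('pics/w1.png'),k,.096,c,1),c,cross,True))
print(fit(rect(cv2.imread('pics/w1.png'),k,.096,c,1),c,cross))
for q in['top','side']:print(q,fit(rect(cv2.imread(f'pics/{q}0.png'),viewer.calibration(q),.096,c,0),c,cross,True))
print(go([.569,-.155,.17],86.6))
E
```

```text
(array([0.4658 , 0.18949]), np.float64(38.21), np.float64(-27.6))
(array([0.4658 , 0.18949]), np.float64(38.21), np.float64(-27.6))
top (array([0.46719, 0.18853]), np.float64(37.09), np.float64(-80.2))
side (array([0.46792, 0.18862]), np.float64(37.33), np.float64(-52.4))
(array([-32.8 , -14.74,  -1.92]), np.float64(44.3))
```

>>> {"name": "carry_out", "arguments": {
  "steps": [-5.47,-2.46,-0.32,0,0,0,0,-5.47,-2.46,-0.32,0,0,0,0,-5.47,-2.46,-0.32,0,0,0,0,-5.47,-2.46,-0.32,0,0,0,0,-5.47,-2.46,-0.32,0,0,0,0,-5.47,-2.46,-0.32,0,0,0,0,0,0,0,0,0,8.86,0,0,0,0,0,0,8.86,0,0,0,0,0,0,8.86,0,0,0,0,0,0,8.86,0,0,0,0,0,0,8.86,0,0,0,0,0,0,0,0]
}}

```text
time: 3.4
eef_pos: [0.5684, -0.1554, 0.17]
tcp_rot: [0.727, 0.686, -0.0, -0.0]
contact_force: [-0.3, -0.1, -0.2]
finger_gap: 0.0937
grip_force: 0.0
```

>>> {"name": "carry_out", "arguments": {
  "steps": [0,0,0,0,0,0,0]
}}

```text
time: 3.52
eef_pos: [0.5685, -0.1554, 0.1701]
tcp_rot: [0.727, 0.686, 0.0, -0.0]
contact_force: [-0.6, -0.2, -0.4]
finger_gap: 0.0941
grip_force: 0.0
```

```bash
python3 - <<'E'
from fit import *
p,R=tool();print(p,yaw(R))
k=viewer.calibration('wrist');I=viewer.read_camera('wrist')
np.savez('w2',**{a:np.array(b) for a,b in k.items()});cv2.imwrite('pics/w2.png',I)
c=np.array([.569,-.155]);M=rect(I,k,.088,c,1);N=rect(I,k,.036,c,1)
q=.018;sq=dens([(q,-q),(q,q),(-q,q),(-q,-q)])
print(fit(M,c,sq,ctr=.006))
q=.028;sq=dens([(q,-q),(q,q),(-q,q),(-q,-q)])
print(fit(N,c,sq,ctr=.006))
cv2.imwrite('pics/v2.png',np.hstack([M,N]))
E
```

```text
[ 0.56847154 -0.15537642  0.17009302] 86.68684603685956
(array([ 0.56714, -0.14954]), np.float64(88.02), np.float64(-28.2))
(array([ 0.56748, -0.15589]), np.float64(85.8), np.float64(-29.7))
```

View pics/v2.png

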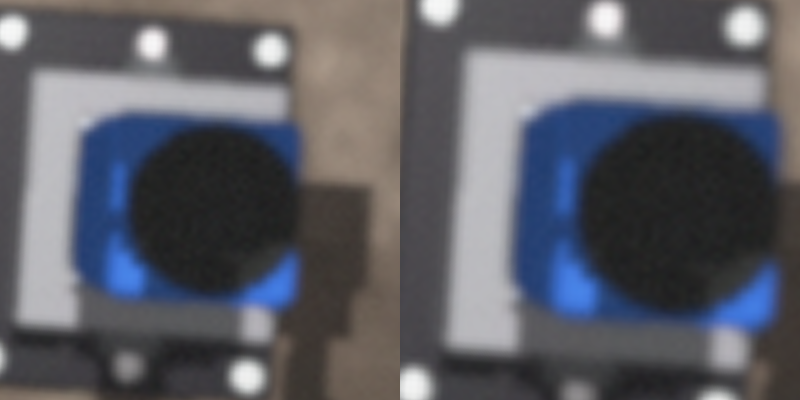

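The rectified view shows the cup centre and grey dock, which agree at about (0.567,-0.156) with yaw ≈86.5. I'll descend and grip.

>>> {"name": "carry_out", "arguments": {
  "steps": [0,-0.1,3.0,0,0,0,0,0,0,4.0,0,0,0,0,0,0,3.0,0,0,0,0,0,0,2.2,0,0,0,0,0,0,0,0,0,0,0,0,0,0,0,0,0,255,0,0,0,0,0,0,255,0,0,0,0,0,0,255,0,0,0,0,0,0,255,0,0,0,0,0,0,255,0,0,0,0,0,0,255],
  "squeeze": 40
}}

```text
time: 4.95
eef_pos: [0.5675, -0.1553, 0.0482]
tcp_rot: [0.728, 0.685, 0.0, -0.0]
contact_force: [-0.1, 0.9, -0.9]
finger_gap: 0.0372
grip_force: 0.0
```

>>> {"name": "carry_out", "arguments": {
  "steps": [0,0,0,0,0,0,255,0,0,0,0,0,0,255,0,0,0,0,0,0,255]
}}

```text
time: 5.32
eef_pos: [0.5676, -0.1554, 0.0482]
tcp_rot: [0.728, 0.685, 0.0, 0.0]
contact_force: [0.4, 1.1, 0.5]
finger_gap: 0.0348
grip_force: 40.0
```

>>> {"name": "carry_out", "arguments": {
  "steps": [0,0,-0.4,0,0,0,255,0,0,-0.4,0,0,0,255,0,0,-0.6,0,0,0,255,0,0,-0.8,0,0,0,255,0,0,-1,0,0,0,255,0,0,-1.5,0,0,0,255,0,0,-2,0,0,0,255,0,0,-2.5,0,0,0,255,0,0,-2,0,0,0,255,0,0,-1,0,0,0,255,0,0,0,0,0,0,255]
}}

```text
time: 6.7
eef_pos: [0.5679, -0.1556, 0.1712]
tcp_rot: [0.728, 0.685, 0.0, 0.001]
contact_force: [-0.2, 0.9, -1.9]
finger_gap: 0.035
grip_force: 40.0
```

```bash
python3 - <<'E'
from h import *
p,R=tool();s=read_state();print(p,yaw(R),s['contact_force'],s['finger_gap'],s['grip_force'])
for c in['side','top']:cv2.imwrite(f'pics/{c}3.png',viewer.read_camera(c))
I=viewer.read_camera('wrist');k=viewer.calibration('wrist');cv2.imwrite('pics/w3.png',I)
S=cv2.imread('pics/side3.png');cv2.imwrite('pics/v3.png',np.hstack([cv2.resize(S[80:230,280:430],(400,400)),I[:,120:520]]))
print(go([.4668,.1890,p[2]],127.9))
E
```

```text
[ 0.56789361 -0.15555449  0.17122277] 86.52855642529782 [-0.20718726  0.87686527 -1.85096689] 0.03500297662821311 39.98488962650299
(array([ 33.74, -12.06,  -0.15]), np.float64(-41.4))
```

View pics/v3.png

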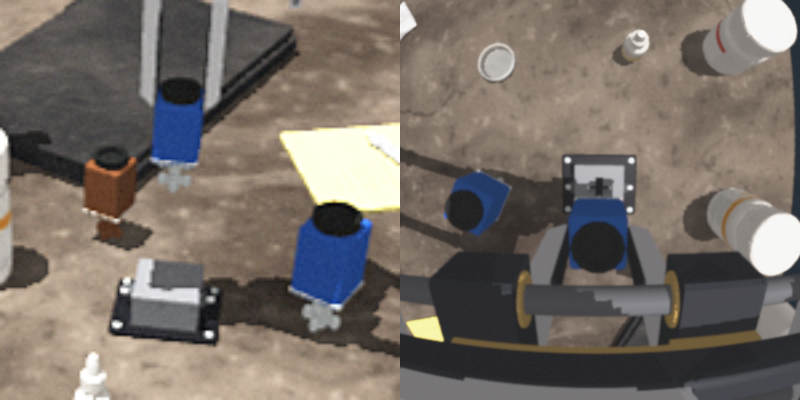

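The dock is empty and the head hangs upright in the fingers, side tile (178,120). I'll carry it over the hub and turn it.

>>> {"name": "carry_out", "arguments": {
  "steps": [4.84,-1.75,0,0,0,0,255,4.84,-1.75,0,0,0,0,255,4.84,-1.75,0,0,0,0,255,4.84,-1.76,0,0,0,0,255,4.84,-1.76,0,0,0,0,255,4.84,-1.76,0,0,0,0,255,4.82,-1.76,0,0,0,0,255,0,0,0,0,0,-8.3,255,0,0,0,0,0,-8.3,255,0,0,0,0,0,-8.3,255,0,0,0,0,0,-8.3,255,0,0,0,0,0,-8.3,255]
}}

```text
time: 8.35
eef_pos: [0.4646, 0.1899, 0.1692]
tcp_rot: [0.436, 0.9, -0.001, -0.001]
contact_force: [0.6, 0.0, -1.2]
finger_gap: 0.035
grip_force: 40.0
```

>>> {"name": "carry_out", "arguments": {
  "steps": [0,0,1.0,0,0,0,255,0,0,1.0,0,0,0,255,0,0,0,0,0,0,255,0,0,0,0,0,0,255]
}}

```text
time: 8.85
eef_pos: [0.4653, 0.1901, 0.15]
tcp_rot: [0.438, 0.899, -0.0, -0.0]
contact_force: [-0.2, 0.4, -2.1]
finger_gap: 0.0349
grip_force: 40.0
```

```bash
python3 - <<'E'
from h import *
p,R=tool();s=read_state();print(p,yaw(R),s['contact_force'],s['finger_gap'])
print(go([.4657,.1898,p[2]],128.1))
S=viewer.read_camera('side');T=viewer.read_camera('top')
cv2.imwrite('pics/side4.png',S);cv2.imwrite('pics/top4.png',T)
cv2.imwrite('pics/v4.png',cv2.resize(S[210:330,340:460],(600,600),interpolation=cv2.INTER_CUBIC))
E
```

```text
[0.46529278 0.1900522  0.14997454] 127.99449716515348 [-0.2197386   0.40211761 -2.12680805] 0.03493713031267928
(array([-0.04,  0.02, -0.  ]), np.float64(-0.1))
```

View pics/v4.png

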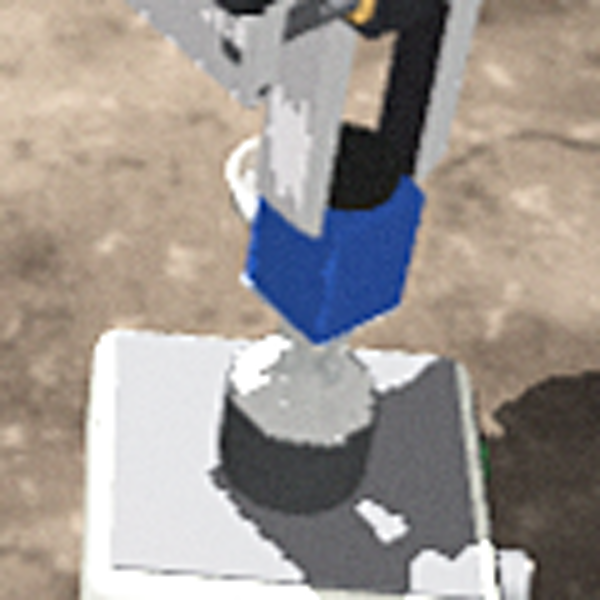

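The stem hangs over the hub centre, crop (310,360). I'll descend gently and watch the force.

>>> {"name": "carry_out", "arguments": {
  "steps": [-0.04,0.02,0.5,0,0,-0.1,255,0,0,0.5,0,0,0,255,0,0,0.3,0,0,0,255,0,0,0.3,0,0,0,255,0,0,0,0,0,0,255]
}}

```text
time: 9.57
eef_pos: [0.4655, 0.1898, 0.1339]
tcp_rot: [0.437, 0.899, -0.0, -0.0]
contact_force: [-0.6, 0.3, -1.7]
finger_gap: 0.0352
grip_force: 40.0
```

>>> {"name": "carry_out", "arguments": {
  "steps": [0,0,0.3,0,0,0,255,0,0,0.3,0,0,0,255,0,0,0.3,0,0,0,255,0,0,0,0,0,0,255]
}}

```text
time: 10.07
eef_pos: [0.4655, 0.1898, 0.1248]
tcp_rot: [0.437, 0.899, -0.0, -0.0]
contact_force: [0.1, 0.1, -0.4]
finger_gap: 0.035
grip_force: 40.0
```

>>> {"name": "carry_out", "arguments": {
  "steps": [0,0,0.4,0,0,0,255,0,0,0.4,0,0,0,255,0,0,0.3,0,0,0,255,0,0,0.3,0,0,0,255,0,0,0.2,0,0,0,255,0,0,0.1,0,0,0,255,0,0,0,0,0,0,255]
}}

```text
time: 10.95
eef_pos: [0.4659, 0.1899, 0.1085]
tcp_rot: [0.437, 0.899, 0.0, 0.0]
contact_force: [-2.2, -0.5, 5.5]
finger_gap: 0.0348
grip_force: 40.0
```

Ejector force is showing. I'll press on until the rim contact shows a firm rise.

>>> {"name": "carry_out", "arguments": {
  "steps": [0,0,0.1,0,0,0,255,0,0,0.1,0,0,0,255,0,0,0,0,0,0,255,0,0,0,0,0,0,255]
}}

```text
time: 11.45
eef_pos: [0.466, 0.1899, 0.1079]
tcp_rot: [0.437, 0.899, 0.0, 0.001]
contact_force: [-3.6, -0.7, 12.9]
finger_gap: 0.0353
grip_force: 40.0
```

>>> {"name": "carry_out", "arguments": {
  "steps": [0,0,0.15,0,0,0,255,0,0,0,0,0,0,255,0,0,0,0,0,0,255,0,0,0,0,0,0,255]
}}

```text
time: 11.95
eef_pos: [0.4662, 0.19, 0.1079]
tcp_rot: [0.437, 0.899, 0.001, 0.001]
contact_force: [-4.8, -1.6, 21.4]
finger_gap: 0.0354
grip_force: 40.0
```

```bash
python3 - <<'E'
from h import *
s=read_state();print(s['eef_pos'],s['contact_force'],s['ft_torque'],s['grip_force'],yaw(tool()[1]))
S=viewer.read_camera('side');cv2.imwrite('pics/side5.png',S)
cv2.imwrite('pics/v5.png',cv2.resize(S[220:330,345:455],(600,600),interpolation=cv2.INTER_CUBIC))
E
```

```text
[0.46619375 0.18996504 0.10785857] [-4.76068349 -1.6016494  21.43486791] [-0.58583635  1.28937167 -0.04249728] 39.99873697757721 128.14013218912623
```

View pics/v5.png

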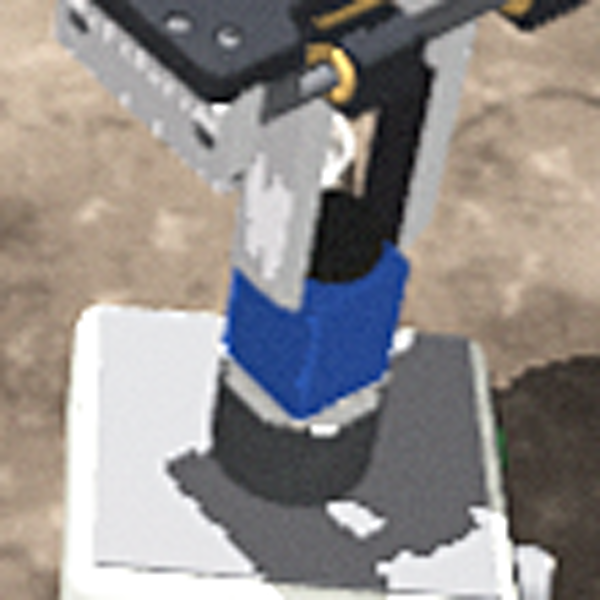

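The picture shows the block's underside flush on the hub rim at (300,415). TCP height 0.1079 matches the fully-home depth, and the press is steady at 21 N. Handing in.

```bash
python3 -c "
from bench import job;print(job.finish_job())"
```

```text
the job is handed in; nothing more can be done
None
```

The job was handed in at about 12 s with the blue head fully home in the mixer socket, still gripped at 40 N and pressed down with about 21 N; the hand-in returned no verdict, and no bystander was knowingly touched.

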